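# Sort the kiln posts with the go gauge

### The job

One of the two kiln posts has swollen and no longer fits; find out which with the wooden gauge. Slide the post that fits lengthwise through the arch, in over the yellow half and right out over the blue half, and lay it flat on the green tile; lay the swollen one flat on the red tile. The posts are brittle, so set them down gently, and do not disturb the paint jar, the tub or the figurine.

Things in the scene. Friction and masses are not known exactly. Their poses are not given: they have to be found in the camera images.
- post_a: one of two look-alike kiln posts: square buff ceramic bar with slightly rounded edges, 130 mm long, lying flat on the table. One post is 28 mm square (150 g or so), the other has swollen to 37 mm square (200 g or so); which is which is not told: the gauge decides. Origin at the bar's centre; its own x is the long axis. Either end and any face may be used
- post_b: one of two look-alike kiln posts: square buff ceramic bar with slightly rounded edges, 130 mm long, lying flat on the table. One post is 28 mm square (150 g or so), the other has swollen to 37 mm square (200 g or so); which is which is not told: the gauge decides. Origin at the bar's centre; its own x is the long axis. Either end and any face may be used
- gauge: go gauge, fixed: board 90 (own x) by 240 (own y) by 10 mm thick, with a dark wooden arch 25 mm thick (y -12.5 to 12.5 mm), 90 mm wide, top at z 64 mm, across its middle. Its opening is 34 mm wide (x) and 42 mm high (z 10 to 52 mm), too small for the gripper. Posts go in over the yellow half (+y) and out over the blue half (-y). Origin at the centre of the board's underside; z up
- green_tile: flat rectangular green glazed tile, fixed to the table, 105 mm (own x) by 180 mm (own y), 8 mm thick. Origin at the centre of its underside; z up. The red and green tiles may be in either place; for the post that fits
- red_tile: flat rectangular red glazed tile, fixed to the table, 105 mm (own x) by 180 mm (own y), 8 mm thick. Origin at the centre of its underside; z up. The red and green tiles may be in either place; for the swollen post
- jar: red paint jar with white label and white cap, 62 mm across, 85 mm tall, loose; leave alone. Origin at the centre of its underside
- tub: white open tub, 80 mm across, 50 mm tall, loose; leave alone. Origin at the centre of its underside
- figure: blue ceramic figurine, 60 mm across at the foot, 94 mm tall, loose; leave alone. Origin at the centre of its underside
Not all that is in view belongs to the job. What is shaped like the post_b but pink, purple or turquoise is not meant.

How it is judged:
By the outcome, as a careful person would: the job done as asked, in the order asked, and still so for the second after the job is handed in, with the robot touching nothing.
It also fails if it takes over 72 s, if anything falls off the work surface, if the arm or the gripper's body presses on something with over 40 N, if the wrist force passes 120 N, or if a joint passes its speed limit or range.

### The arm

A 6-joint arm with a two-finger parallel gripper is mounted at the origin on the work surface. World frame = base frame: x ahead of the robot, y to its left, z up, the work surface at z = 0. Lengths are in mm, angles in rad, forces in N, time in s.
With the tool pointing down it reaches from about 275 to 825 mm from the base axis. Payload 4.9 kg.
Tool frame: the origin (TCP) lies midway between the tips of the shut fingers; the grasp point (between the pads) lies 19 mm behind it; z points along the fingers, y is the direction in which the jaws open and shut (so a half turn about z gives the same grasp; the last joint's range is limited). The gripper opens to 85 mm and grips with 20 to 120 N. Pads are 22 mm wide; open, the fingers measure 114 mm over their backs; the gripper's body (76 mm by 85 mm) begins 54 mm behind the grasp point. The pads swing forward as they close: fully open they stand 13 mm farther back than shut.
Start: joints at [1.098, 0.326, -0.193, 1.052, 0, 1.437], TCP at [182.791, 518.754, 231.281] pointing down, gripper open.
Joint ranges: [-2.65, 2.65], [-0.97, 1.79], [-1.3, 1.35], [-1.93, 2.1], [-1.47, 1.37], [-3.14, 3.14]. Speed limits (rad/s): [2.57, 2.57, 3.14, 3.14, 3.14, 3.14].

### API

Orientations are given as a unit quaternion [w, x, y, z].
In Python, from cell import env, read_camera, calibration gives the robot as it stands.
- The arm moves only by the tool move_arm, never from a script. Its argument "steps" is a list of rows, each an object of numbers: "tx", "ty", "tz": the shift along the tool's x, y, z in units of 40 mm (1.0 is 40 mm); "wx", "wy", "wz": the turn, a rotation vector about the tool's x, y, z in units of 8 degrees (1.0 is 8 degrees); "claw": the opening, from -1 (shut) to 1 (fully open). In form: [{"tx": .., "ty": .., "tz": .., "wx": .., "wy": .., "wz": .., "claw": ..}, ...]. A call has 1 to 10 rows; each row is the pose to reach, as a shift and turn from the pose commanded when the call began, along the tool's axes at that moment; what a row does not reach only later rows make up. A row lasts 1/8 s, in which the tool goes at most 62.5 mm and 10.7 degrees, less where a joint would pass 70% of its speed; a pose out of reach is approached as far as the arm can. A call with a gripper value outside its range is refused whole. The fingers move at their own pace and stop on an object; "newtons" is the grip in N (left out, the last holds). Time passes only in rows, so rows that repeat a pose let the fingers close. It gives the time, the measured TCP pose, the force and the opening at its end, in the units of the state.
- env.sense(): the state, without advancing time (a new reading comes with each control period).
- read_camera(name): name is "side" or "top" or "wrist"; returns the picture (420x560x3 uint8, red, green, blue); there is no depth.
- calibration(name): a dict with "camera_matrix" (3x3 intrinsics, pixels), "xyz" and "orientation" of the camera in the world. Camera axes: x right, y up, looking along -z (the intrinsics and any distortion apply to the point x, -y, -z); pixel columns grow to the right and rows downward; lengths in mm; the calibration is good to about 2 mm. A picture is of the moment at which its call begins: read the wrist's pose just before it. calibration takes no time and is no camera call; for the wrist camera it gives the pose at the moment of the call.
- env.sign_off(): hands the job in, once; it reports no verdict.
The state is a dict: "time_s": time; "joint_pos": joint angles; "joint_velocities": joint speeds; "effort": joint torques, N m; "ee_pos": TCP position; "tool_rot": TCP orientation; "wrist_force": force on the tool from outside, world axes, zero at the start; "torque": the same for the moment, N m; "gripper_width": finger opening in mm.
Only numpy, scipy, OpenCV 4.12 (cv2) and the standard library are available. Lean on these libraries where they do the work, as an engineer would, in place of code of your own. Each camera call takes 0.05 s, during which the arm holds its last target. There are 200 camera calls.

## Working session

There is one attempt and no reset: what is moved stays moved. The work goes in short steps, Python scripts to look and compute and a tool call to move; the robot and the scene stay as the last step left them, time stands still between calls to the robot, and variables do not carry over. Pictures are saved under pics/ and viewed, about 8 in all and at most 12, crops included, and the job is handed in when it is done.

Besides the shell and the picture viewer there is one more tool, called after ">>>" in YAML: its name, and indented under it one key for each argument. move_arm: Moves the arm, as the interface text tells. Its arguments: {"type":"object","properties":{"steps":{"type":"array","items":{"type":"object","properties":{"tx":{"type":"number"},"ty":{"type":"number"},"tz":{"type":"number"},"wx":{"type":"number"},"wy":{"type":"number"},"wz":{"type":"number"},"claw":{"type":"number"}}}},"newtons":{"type":"number"}},"required":["steps"]}

```bash
mkdir -p pics; ls
cat > h.py <<'E'
import numpy as np, cv2
from cell import env, read_camera, calibration
from scipy.spatial.transform import Rotation as R
def Rq(q): return R.from_quat([q[1],q[2],q[3],q[0]]).as_matrix()
def snap(n,f):
    c=calibration(n); im=read_camera(n); cv2.imwrite('pics/'+f+'.png',im[:,:,::-1]); return im,c
def ray(c,uv):
    K=np.array(c['camera_matrix']); d=np.linalg.solve(K,[uv[0],uv[1],1.]); d=np.array([d[0],-d[1],-d[2]])
    return np.array(c['xyz']),Rq(c['orientation'])@d
def pt(c,uv,z):
    o,d=ray(c,uv); return (o+d*(z-o[2])/d[2]).round(1)
def proj(c,P):
    p=Rq(c['orientation']).T@(np.array(P,float)-c['xyz']); v=np.array(c['camera_matrix'])@[p[0],-p[1],-p[2]]; return (v[:2]/v[2]).round(1)
E
python3 - <<'E'
from h import *
s=env.sense();print(s)
for n in('top','side','wrist'):
    im,c=snap(n,n+'0');print(n,c)
a=cv2.imread('pics/top0.png');cv2.imwrite('pics/top0b.png',cv2.resize(a,(800,600),interpolation=cv2.INTER_CUBIC))
E
```

```text
pics
{'time_s': 0.0, 'joint_pos': array([ 1.09781570e+00,  3.26959498e-01, -1.93595639e-01,  1.05194732e+00,
        4.04743671e-06,  1.43664253e+00]), 'joint_velocities': array([ 2.90138158e-04,  1.06261510e-03, -2.56737493e-04, -9.95819266e-04,
        9.54915994e-06, -5.58858526e-04]), 'effort': array([ 5.01370687e-05, -4.43389320e+01,  2.62445033e+01,  1.54599734e-02,
       -2.27090777e-04,  1.89085995e-06]), 'ee_pos': array([182.51286232, 518.23316145, 230.48883548]), 'tool_rot': array([-2.56934542e-04,  1.68604132e-01,  9.85683478e-01, -8.13454310e-04]), 'wrist_force': array([ 0.06033737,  0.24376215, -0.05349969]), 'torque': array([ 0.02389046,  0.0192821 , -0.02437215]), 'gripper_width': 85.24750536851899}
top {'camera_matrix': array([[384.05379199,   0.        , 281.65502713],
       [  0.        , 384.05379199, 210.347616  ],
       [  0.        ,   0.        ,   1.        ]]), 'xyz': array([469.32791128,  45.83146441, 907.32773269]), 'orientation': array([-0.69872763, -0.03407537,  0.01396829,  0.71443926])}
side {'camera_matrix': array([[545.12181568,   0.        , 271.63653472],
       [  0.        , 545.12181568, 209.62007588],
       [  0.        ,   0.        ,   1.        ]]), 'xyz': array([-4.73165656e-01, -7.64243047e+02,  1.12142302e+03]), 'orientation': array([ 0.89334527,  0.3494463 , -0.10018436, -0.26416776])}
wrist {'camera_matrix': array([[346.87483663,   0.        , 286.7605673 ],
       [  0.        , 346.87483663, 209.84892803],
       [  0.        ,   0.        ,   1.        ]]), 'xyz': array([110.85014175, 544.69142268, 372.56125978]), 'orientation': array([ 0.8066508 , -0.12409295, -0.08676982,  0.5713024 ])}
```

View pics/top0b.png

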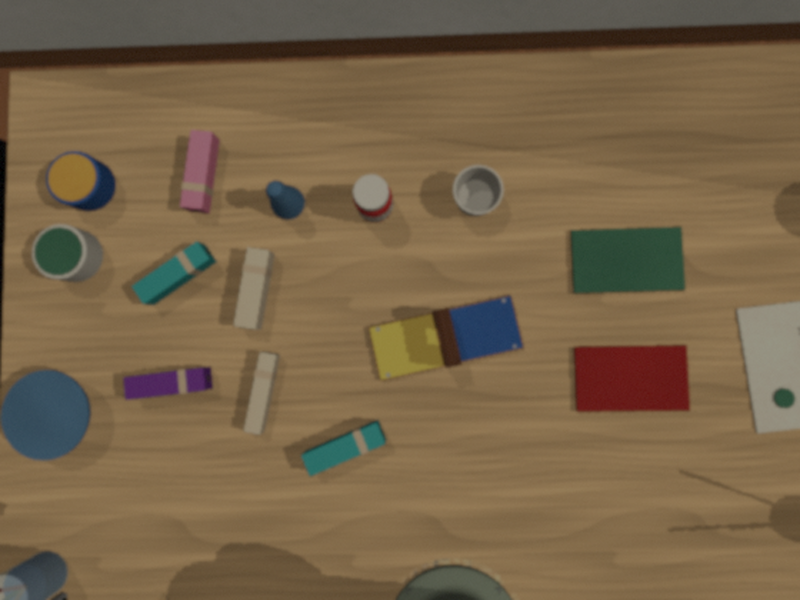

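View pics/side0.png

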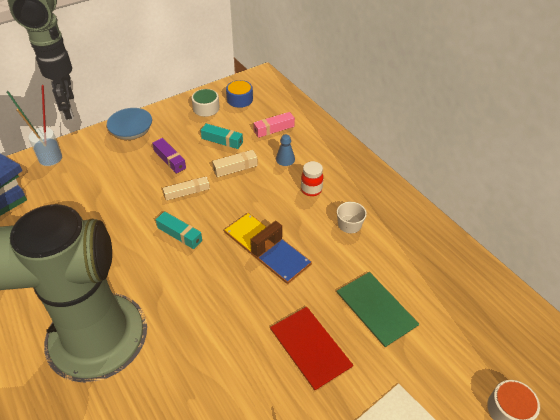

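Candidates (px in the 800×600 top view): buff bars at (253,288), wider, and (260,392), narrower. The decoys are pink (200,170), turquoise (173,273) and (343,448), and purple (168,383). I take the two buff bars. The gauge is at (446,337) with yellow to the left (+y), green tile at (628,260), red tile at (631,378).

Run:
```python
from h import *
c=calibration('top');k=560/800
def P(u,v,z): return pt(c,(u*k,v*k),z)
print('near ends',P(269,353,28),P(254,433,28),'far',P(260,250,37),P(246,327,37))
print('gauge board corners',[P(*p,10) for p in((370,326),(509,297),(522,348),(381,378))])
print('green',[P(*p,8) for p in((571,230),(683,227),(684,290),(573,293))])
print('red',[P(*p,8) for p in((575,347),(687,346),(689,409),(577,410))])
print('jar',P(371,188,85),'tub',P(478,190,50),'fig',P(288,203,0))
a=cv2.imread('pics/top0.png')
cv2.imwrite('pics/crop1.png',cv2.resize(a[165:310,150:200+170],None,fx=4.4,fy=4,interpolation=cv2.INTER_CUBIC))
# wrist cam offset in tool frame
s=env.sense();w=calibration('wrist');T=Rq(s['tool_rot']);print(T.T@(w['xyz']-s['ee_pos']));print(T.T@Rq(w['orientation']));print(T)
```

```text
near ends [449.8 286.5  28. ] [323.4 311.2  28. ] far [615.8 297.9  37. ] [492.2 320.9  37. ]
gauge board corners [array([490.1, 124.6,  10. ]), array([ 532.4, -103.4,   10. ]), array([ 449.1, -121.5,   10. ]), array([405.2, 108.2,  10. ])]
green [array([ 640.5, -208.8,    8. ]), array([ 640.5, -390.4,    8. ]), array([ 537.3, -386.3,    8. ]), array([ 536.6, -207.7,    8. ])]
red [array([ 448.9, -207.2,    8. ]), array([ 446.8, -386. ,    8. ]), array([ 346.5, -383.6,    8. ]), array([ 348. , -206.2,    8. ])]
jar [698.8 112.9  85. ] tub [700.4 -53.8  50. ] fig [700.9 260.7   0. ]
[  76.42365435    0.87846244 -141.94911897]
[[ 1.74705332e-04  9.54088398e-01  2.99525121e-01]
 [ 9.99999948e-01 -2.47873981e-04  2.06287761e-04]
 [ 2.71061243e-04  2.99525070e-01 -9.54088392e-01]]
[[-9.43161398e-01  3.32334521e-01 -5.85226465e-04]
 [ 3.32334998e-01  9.43160674e-01 -1.18012502e-03]
 [ 1.59766304e-04 -1.30753960e-03 -9.99999132e-01]]
```

View pics/crop1.png

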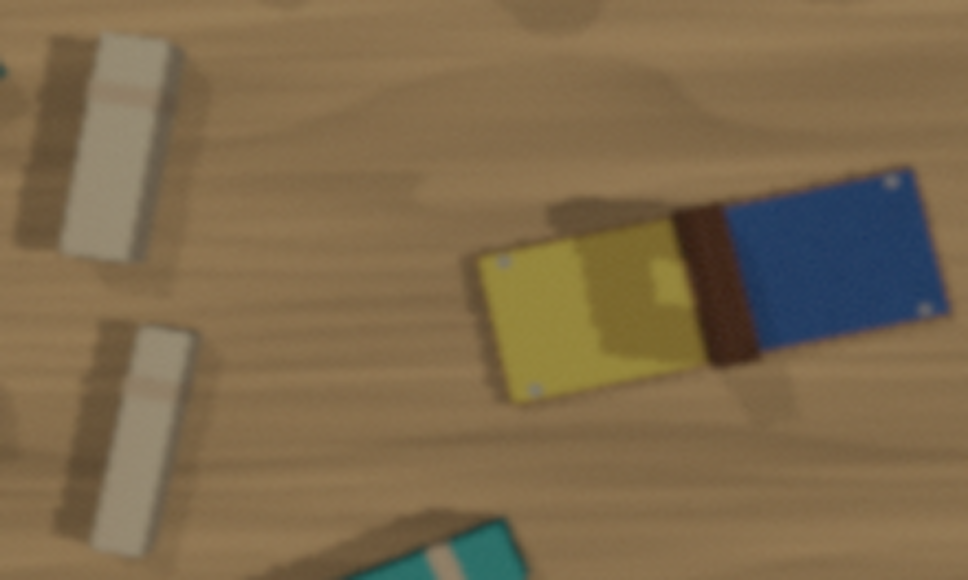

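Both chosen bars are plain buff, with only a faint band near one end. Near bar corners in the crop: (138,328) (193,333) (146,556) (92,549). Far bar: (102,35) (175,40) (135,261) (62,250). The near one is clearly narrower.

```bash
cat >> h.py <<'E'
def yaw(v): return np.degrees(np.arctan2(v[1],v[0]))
def moveto(xyz,ang):  # ang: desired world direction (deg) of tool x; prints tool-axis units
    s=env.sense();T=Rq(s['tool_rot']);d=T.T@(np.array(xyz)-s['ee_pos'])/40
    best=(yaw(T[:,0])-ang+180)%360-180
    Rd=np.array([[np.cos(np.radians(ang)),np.sin(np.radians(ang)),0],[np.sin(np.radians(ang)),-np.cos(np.radians(ang)),0],[0,0,-1]])
    w=R.from_matrix(T.T@Rd).as_rotvec(degrees=True)/8
    print('t',d.round(3),'w',w.round(3),'now',s['ee_pos'].round(1),'yaw',yaw(T[:,0]).round(2),'q6',s['joint_pos'][[0,5]].round(2),'grip',round(s['gripper_width'],1),'F',s['wrist_force'].round(1),'t',round(s['time_s'],2))
E
python3 - <<'E'
from h import *
c=calibration('top')
def P(q,z): return pt(c,(150+q[0]/4.4,165+q[1]/4),z)
for q,z in(([(138,328),(193,333),(146,556),(92,549)],28),([(102,35),(175,40),(135,261),(62,250)],37)):
    p=np.array([P(a,z) for a in q]);a=(p[0]+p[1])/2;b=(p[2]+p[3])/2
    print(p.mean(0),'len',np.linalg.norm(a-b),'w',np.linalg.norm(p[0]-p[1]),'yaw',yaw(a-b))
p=np.array([P(a,10) for a in[(479,254),(914,167),(949,314),(515,404)]]);print('gauge',p.mean(0),'y-axis yaw',yaw(p[0]+p[3]-p[1]-p[2]),np.linalg.norm(p[0]-p[1]),np.linalg.norm(p[1]-p[2]))
moveto([386,299,180],100); moveto([386,299,180],-79)
E
```

```text
[386.    300.525  28.   ] len 127.81910068530445 w 29.099312706660303 yaw -11.164880177548595
[554.75  309.825  37.   ] len 126.81018295073942 w 38.69702830967774 yaw -9.692588572481847
gauge [468.925   0.825  10.   ] y-axis yaw 101.38634590476867 236.14455318723742 87.07267079859213
t [-6.619 -3.48   1.271] w [-9.000e-03  4.000e-03  7.574e+00] now [182.6 518.3 230.7] yaw 160.59 q6 [1.1  1.44] grip 85.0 F [-0.3  0.2 -0.5] t 0.15
t [-6.619 -3.48   1.271] w [-4.0000e-03 -1.1000e-02 -1.5051e+01] now [182.6 518.3 230.7] yaw 160.59 q6 [1.1  1.44] grip 85.0 F [-0.3  0.2 -0.5] t 0.15
```

Run:
```python
from h import *
moveto([336,310,150],168.8)
```

```text
t [-5.349 -3.635  2.021] w [-0.009 -0.002 -1.026] now [182.6 518.3 230.7] yaw 160.59 q6 [1.1  1.44] grip 85.0 F [-0.3  0.2 -0.5] t 0.15
```

>>> move_arm:
  steps:
    - {"tx":-1.2,"ty":-0.8,"tz":0.4,"wz":-0.5}
    - {"tx":-2.4,"ty":-1.6,"tz":0.8,"wz":-1.03}
    - {"tx":-3.6,"ty":-2.4,"tz":1.3,"wz":-1.03}
    - {"tx":-4.7,"ty":-3.2,"tz":1.7,"wz":-1.03}
    - {"tx":-5.35,"ty":-3.635,"tz":2.0,"wz":-1.03}
    - {"tx":-5.35,"ty":-3.635,"tz":2.0,"wz":-1.03}
    - {"tx":-5.35,"ty":-3.635,"tz":2.0,"wz":-1.03}
  newtons: 50

```text
validation failed for argument at $.st...
```

Run:
```python
from h import *
moveto([336,310,150],168.8)
im,c=snap('wrist','w1')
for P in[[322.1,313.2,28],[449.9,287.9,28]]:print(proj(c,P))
```

```text
t [-5.349 -3.635  2.021] w [-0.009 -0.002 -1.026] now [182.6 518.3 230.7] yaw 160.59 q6 [1.1  1.44] grip 85.0 F [-0.3  0.2 -0.5] t 0.15
[162.3 344.8]
[187.3 428. ]
```

View pics/w1.png

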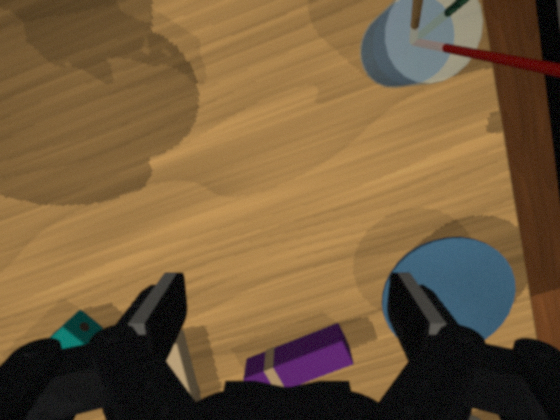

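The move was refused because every key has to be given. The wrist view shows the fingers at the bottom and sees toward tool +x. So tool +x should point in the insertion direction: yaw −11° at pickup.

>>> move_arm:
  steps:
    - {"tx":-1.2,"ty":-0.8,"tz":0.4,"wx":0,"wy":0,"wz":-1.3,"claw":1}
    - {"tx":-2.4,"ty":-1.6,"tz":0.8,"wx":0,"wy":0,"wz":-2.6,"claw":1}
    - {"tx":-3.6,"ty":-2.4,"tz":1.3,"wx":0,"wy":0,"wz":-3.9,"claw":1}
    - {"tx":-4.7,"ty":-3.2,"tz":1.7,"wx":0,"wy":0,"wz":-5.2,"claw":1}
    - {"tx":-5.35,"ty":-3.635,"tz":2.0,"wx":0,"wy":0,"wz":-6.5,"claw":1}
    - {"tx":-5.35,"ty":-3.635,"tz":2.0,"wx":0,"wy":0,"wz":-7.8,"claw":1}
    - {"tx":-5.35,"ty":-3.635,"tz":2.0,"wx":0,"wy":0,"wz":-9.1,"claw":1}
    - {"tx":-5.35,"ty":-3.635,"tz":2.0,"wx":0,"wy":0,"wz":-10.4,"claw":1}
    - {"tx":-5.35,"ty":-3.635,"tz":2.0,"wx":0,"wy":0,"wz":-11.7,"claw":1}
    - {"tx":-5.35,"ty":-3.635,"tz":2.0,"wx":0,"wy":0,"wz":-12,"claw":1}
  newtons: 50

```text
time_s: 1.45
ee_pos: [336.2, 310.4, 151.2]
tool_rot: [-0.0, -0.621, 0.784, -0.0]
wrist_force: [-0.6, 0.9, 0.1]
gripper_width: 85.6
```

Run:
```python
from h import *
moveto([336,310,150],-11.2)
```

```text
t [0.01  0.003 0.029] w [ 2.0000e-03 -0.0000e+00 -1.1507e+01] now [336.2 310.4 151.2] yaw -103.26 q6 [ 0.58 -0.76] grip 85.6 F [-0.6  0.9  0.1] t 1.45
```

>>> move_arm:
  steps:
    - {"tx":0,"ty":0,"tz":0,"wx":0,"wy":0,"wz":-1.3,"claw":1}
    - {"tx":0,"ty":0,"tz":0,"wx":0,"wy":0,"wz":-2.6,"claw":1}
    - {"tx":0,"ty":0,"tz":0,"wx":0,"wy":0,"wz":-3.9,"claw":1}
    - {"tx":0,"ty":0,"tz":0,"wx":0,"wy":0,"wz":-5.2,"claw":1}
    - {"tx":0,"ty":0,"tz":0,"wx":0,"wy":0,"wz":-6.5,"claw":1}
    - {"tx":0,"ty":0,"tz":0,"wx":0,"wy":0,"wz":-7.8,"claw":1}
    - {"tx":0,"ty":0,"tz":0,"wx":0,"wy":0,"wz":-9.1,"claw":1}
    - {"tx":0,"ty":0,"tz":0,"wx":0,"wy":0,"wz":-10.4,"claw":1}
    - {"tx":0,"ty":0,"tz":0,"wx":0,"wy":0,"wz":-11.5,"claw":1}
    - {"tx":0,"ty":0,"tz":0,"wx":0,"wy":0,"wz":-11.5,"claw":1}

```text
time_s: 2.7
ee_pos: [336.2, 310.4, 151.2]
tool_rot: [0.0, 0.995, -0.1, -0.0]
wrist_force: [-0.8, -0.4, 0.4]
gripper_width: 85.4
```

Run:
```python
from h import *
moveto([336,310,150],-11.2)
im,c=snap('wrist','w2')
for P in[[322.1,313.2,28],[449.9,287.9,28]]:print(proj(c,P))
```

```text
t [-0.003  0.012  0.03 ] w [ 0.001  0.001 -0.04 ] now [336.2 310.4 151.2] yaw -11.52 q6 [ 0.58 -2.36] grip 85.4 F [-0.8 -0.4  0.4] t 2.7
[287.8 219.2]
[287.  42.]
```

View pics/w2.png

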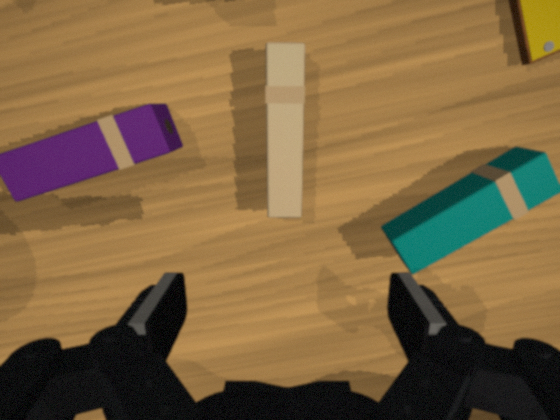

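The near buff post is at px (285,43)–(285,216), within about 1.5 mm of my estimate. I'll descend onto its rear end.

>>> move_arm:
  steps:
    - {"tx":0.03,"ty":-0.02,"tz":1.0,"wx":0,"wy":0,"wz":0,"claw":0.3}
    - {"tx":0.03,"ty":-0.02,"tz":2.2,"wx":0,"wy":0,"wz":0,"claw":0.3}
    - {"tx":0.03,"ty":-0.02,"tz":3.2,"wx":0,"wy":0,"wz":0,"claw":0.3}
    - {"tx":0.03,"ty":-0.02,"tz":3.65,"wx":0,"wy":0,"wz":0,"claw":0.3}
    - {"tx":0.03,"ty":-0.02,"tz":3.65,"wx":0,"wy":0,"wz":0,"claw":0.3}
    - {"tx":0.03,"ty":-0.02,"tz":3.65,"wx":0,"wy":0,"wz":0,"claw":-0.6}
    - {"tx":0.03,"ty":-0.02,"tz":3.65,"wx":0,"wy":0,"wz":0,"claw":-0.6}
    - {"tx":0.03,"ty":-0.02,"tz":3.65,"wx":0,"wy":0,"wz":0,"claw":-0.6}
    - {"tx":0.03,"ty":-0.02,"tz":3.65,"wx":0,"wy":0,"wz":0,"claw":-0.6}
  newtons: 50

```text
time_s: 3.88
ee_pos: [338.6, 311.7, 6.5]
tool_rot: [-0.001, 0.995, -0.1, 0.001]
wrist_force: [-0.9, 0.4, 8.0]
gripper_width: 27.0
```

Width 27 mm: this is the narrow post. Lift and carry it above the gauge.

Run:
```python
from h import *
moveto([449,99,170],-78.6)
```

```text
t [ 3.767  4.658 -4.09 ] w [-1.900e-02 -4.000e-03  8.397e+00] now [338.6 311.7   6.5] yaw -11.43 q6 [ 0.58 -2.36] grip 27.0 F [-0.9  0.4  8. ] t 3.88
```

>>> move_arm:
  steps:
    - {"tx":0,"ty":0,"tz":-0.7,"wx":0,"wy":0,"wz":0,"claw":-0.6}
    - {"tx":0,"ty":0,"tz":-1.7,"wx":0,"wy":0,"wz":0,"claw":-0.6}
    - {"tx":0.5,"ty":0.6,"tz":-2.7,"wx":0,"wy":0,"wz":1.2,"claw":-0.6}
    - {"tx":1.1,"ty":1.4,"tz":-3.6,"wx":0,"wy":0,"wz":2.4,"claw":-0.6}
    - {"tx":1.8,"ty":2.2,"tz":-4.09,"wx":0,"wy":0,"wz":3.6,"claw":-0.6}
    - {"tx":2.4,"ty":3.0,"tz":-4.09,"wx":0,"wy":0,"wz":4.8,"claw":-0.6}
    - {"tx":3.0,"ty":3.8,"tz":-4.09,"wx":0,"wy":0,"wz":6.0,"claw":-0.6}
    - {"tx":3.5,"ty":4.4,"tz":-4.09,"wx":0,"wy":0,"wz":7.2,"claw":-0.6}
    - {"tx":3.77,"ty":4.66,"tz":-4.09,"wx":0,"wy":0,"wz":8.4,"claw":-0.6}
    - {"tx":3.77,"ty":4.66,"tz":-4.09,"wx":0,"wy":0,"wz":8.4,"claw":-0.6}

```text
time_s: 5.12
ee_pos: [448.9, 97.8, 169.0]
tool_rot: [-0.0, 0.774, -0.634, 0.0]
wrist_force: [-1.1, 0.5, -1.5]
gripper_width: 27.2
```

Run:
```python
from h import *
moveto([449,99,170],-78.6)
im,c=snap('wrist','w3')
u=np.array([-.198,.98]);v=np.array([.98,.198])
for a,b in((45,12.5),(45,-12.5),(-45,-12.5),(-45,12.5)):print('arch',a,b,proj(c,[*(np.array([469,.8])+a*v+b*u),64]))
for a,b in((45,-120),(-45,-120),(45,120),(-45,120)):print('board',a,b,proj(c,[*(np.array([469,.8])+a*v+b*u),10]))
cv2.imwrite('pics/w3b.png',cv2.resize(im[:,:,::-1],(800,600),interpolation=cv2.INTER_CUBIC))
```

```text
t [-0.028 -0.008 -0.024] w [-0.003  0.002 -0.003] now [448.9  97.8 169. ] yaw -78.63 q6 [ 0.05 -1.72] grip 27.2 F [-1.1  0.5 -1.5] t 5.12
arch 45 12.5 [219.6  84.4]
arch 45 -12.5 [217.3  43.4]
arch -45 -12.5 [356.1  43.3]
arch -45 12.5 [353.9  84.3]
board 45 -120 [ 222.7 -112.1]
board -45 -120 [ 350.5 -112.2]
board 45 120 [237.5 212.3]
board -45 120 [336.2 212.2]
```

View pics/w3b.png

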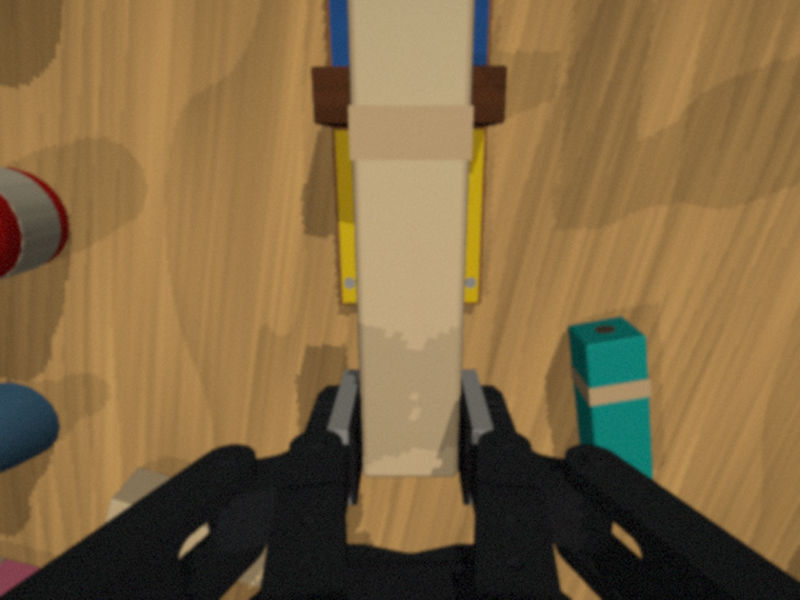

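The post lies along the tool axis (centre 412 px, gauge centre 410 px), so about 1 mm of lateral correction is needed and no turn. I back off, descend and enter a little.

>>> move_arm:
  steps:
    - {"tx":-0.9,"ty":-0.025,"tz":0.3,"wx":0,"wy":0,"wz":0,"claw":-0.6}
    - {"tx":-1.7,"ty":-0.025,"tz":1.3,"wx":0,"wy":0,"wz":0,"claw":-0.6}
    - {"tx":-1.7,"ty":-0.025,"tz":2.4,"wx":0,"wy":0,"wz":0,"claw":-0.6}
    - {"tx":-1.7,"ty":-0.025,"tz":3.3,"wx":0,"wy":0,"wz":0,"claw":-0.6}
    - {"tx":-1.7,"ty":-0.025,"tz":3.66,"wx":0,"wy":0,"wz":0,"claw":-0.6}
    - {"tx":-1.7,"ty":-0.025,"tz":3.66,"wx":0,"wy":0,"wz":0,"claw":-0.6}
    - {"tx":-1.2,"ty":-0.025,"tz":3.66,"wx":0,"wy":0,"wz":0,"claw":-0.6}
    - {"tx":-0.8,"ty":-0.025,"tz":3.66,"wx":0,"wy":0,"wz":0,"claw":-0.6}
    - {"tx":-0.5,"ty":-0.025,"tz":3.66,"wx":0,"wy":0,"wz":0,"claw":-0.6}
    - {"tx":-0.5,"ty":-0.025,"tz":3.66,"wx":0,"wy":0,"wz":0,"claw":-0.6}

```text
time_s: 6.42
ee_pos: [446.3, 117.6, 23.0]
tool_rot: [-0.0, 0.773, -0.634, 0.0]
wrist_force: [-0.5, -0.6, -1.6]
gripper_width: 26.8
```

Run:
```python
from h import *
moveto([462,33,22.5],-78.6)
im,c=snap('wrist','w4')
im2,c2=snap('top','t4')
a=cv2.resize(im[:240,140:440],None,fx=1.9,fy=1.9,interpolation=cv2.INTER_CUBIC)
b=cv2.resize(im2[180:300,230:390],None,fx=1.4*2.5,fy=2.5*1.4,interpolation=cv2.INTER_CUBIC)
cv2.imwrite('pics/w4b.png',a[:,:,::-1])
```

```text
t [2.151 0.028 0.013] w [-0.008  0.001 -0.014] now [446.3 117.6  23. ] yaw -78.71 q6 [ 0.1  -1.67] grip 26.8 F [-0.5 -0.6 -1.6] t 6.42
```

View pics/w4b.png

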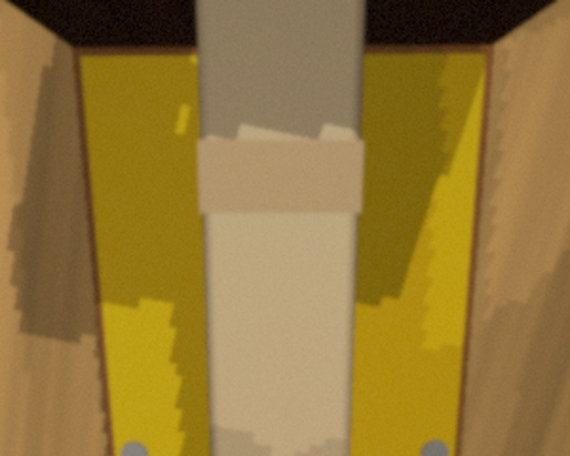

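The post is entering the arch without force. Post centre is 280 and board centre 284 in the crop, so I correct +1 mm and push in.

>>> move_arm:
  steps:
    - {"tx":0,"ty":0.025,"tz":0,"wx":0,"wy":0,"wz":0,"claw":-0.6}
    - {"tx":0.4,"ty":0.025,"tz":0,"wx":0,"wy":0,"wz":0,"claw":-0.6}
    - {"tx":0.9,"ty":0.025,"tz":0,"wx":0,"wy":0,"wz":0,"claw":-0.6}
    - {"tx":1.4,"ty":0.025,"tz":0,"wx":0,"wy":0,"wz":0,"claw":-0.6}
    - {"tx":1.8,"ty":0.025,"tz":0,"wx":0,"wy":0,"wz":0,"claw":-0.6}
    - {"tx":2.1,"ty":0.025,"tz":0,"wx":0,"wy":0,"wz":0,"claw":-0.6}
    - {"tx":2.1,"ty":0.025,"tz":0.05,"wx":0,"wy":0,"wz":0,"claw":-0.6}
    - {"tx":2.1,"ty":0.025,"tz":0.11,"wx":0,"wy":0,"wz":0,"claw":-0.6}
    - {"tx":2.1,"ty":0.025,"tz":0.14,"wx":0,"wy":0,"wz":0,"claw":-0.6}
    - {"tx":2.1,"ty":0.025,"tz":0.14,"wx":0,"wy":0,"wz":0,"claw":-0.6}

```text
time_s: 7.78
ee_pos: [460.9, 36.2, 16.7]
tool_rot: [0.0, 0.774, -0.633, -0.0]
wrist_force: [0.1, -0.2, -1.0]
gripper_width: 26.9
```

>>> move_arm:
  steps:
    - {"tx":0,"ty":0,"tz":0.02,"wx":0,"wy":0,"wz":0,"claw":-0.6}
    - {"tx":0,"ty":0,"tz":0.02,"wx":0,"wy":0,"wz":0,"claw":0.1}
    - {"tx":0,"ty":0,"tz":0.02,"wx":0,"wy":0,"wz":0,"claw":0.3}
    - {"tx":0,"ty":0,"tz":-0.4,"wx":0,"wy":0,"wz":0,"claw":0.3}
    - {"tx":0,"ty":0,"tz":-1.3,"wx":0,"wy":0,"wz":0,"claw":0.3}
    - {"tx":0,"ty":0,"tz":-2.0,"wx":0,"wy":0,"wz":0,"claw":0.3}
    - {"tx":0.6,"ty":0,"tz":-2.0,"wx":0,"wy":0,"wz":0,"claw":0.3}
    - {"tx":1.3,"ty":0,"tz":-2.0,"wx":0,"wy":0,"wz":0,"claw":0.3}
    - {"tx":1.8,"ty":0,"tz":-2.0,"wx":0,"wy":0,"wz":0,"claw":0.3}
    - {"tx":1.8,"ty":0,"tz":-2.0,"wx":0,"wy":0,"wz":0,"claw":0.3}

```text
time_s: 9.02
ee_pos: [475.9, -35.9, 96.9]
tool_rot: [-0.0, 0.773, -0.634, 0.0]
wrist_force: [0.1, 0.7, 0.1]
gripper_width: 55.4
```

Run:
```python
from h import *
moveto([475.9,-33.5,16.5],-78.6)
im,c=snap('wrist','w5');im2,c2=snap('side','s5')
a=cv2.resize(im2[200:300,210:330],(480,400),interpolation=cv2.INTER_CUBIC)
b=cv2.resize(im[130:420],(480,249))
d=np.zeros((400,960,3),np.uint8);d[:,:480]=a;d[:249,480:]=b
cv2.imwrite('pics/w5b.png',cv2.resize(d,(800,333))[:,:,::-1])
```

```text
t [-0.059 -0.011  2.011] w [-0.004 -0.002 -0.017] now [475.9 -35.9  96.9] yaw -78.74 q6 [-0.23 -2.  ] grip 55.4 F [0.1 0.7 0.1] t 9.03
```

View pics/w5b.png

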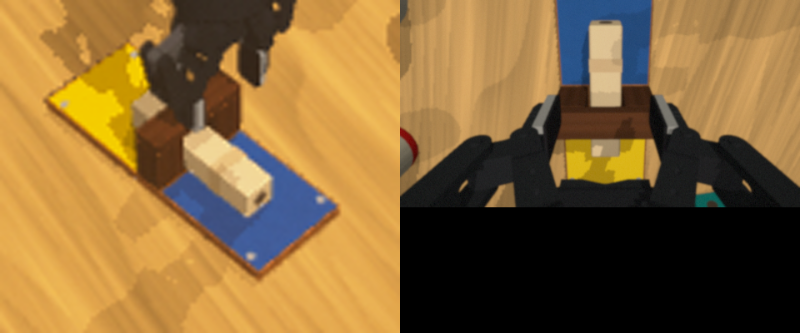

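The post sits through the arch with its front end on the blue half. I regrip it on the blue side and draw it out.

>>> move_arm:
  steps:
    - {"tx":0,"ty":0,"tz":0.9,"wx":0,"wy":0,"wz":0,"claw":0.3}
    - {"tx":0,"ty":0,"tz":1.7,"wx":0,"wy":0,"wz":0,"claw":0.3}
    - {"tx":0,"ty":0,"tz":1.97,"wx":0,"wy":0,"wz":0,"claw":0.3}
    - {"tx":0,"ty":0,"tz":1.97,"wx":0,"wy":0,"wz":0,"claw":0.0}
    - {"tx":0,"ty":0,"tz":1.97,"wx":0,"wy":0,"wz":0,"claw":-0.6}
    - {"tx":0,"ty":0,"tz":1.97,"wx":0,"wy":0,"wz":0,"claw":-0.6}
    - {"tx":0,"ty":0,"tz":1.97,"wx":0,"wy":0,"wz":0,"claw":-0.6}
    - {"tx":0,"ty":0,"tz":1.97,"wx":0,"wy":0,"wz":0,"claw":-0.6}

```text
time_s: 10.12
ee_pos: [476.5, -34.9, 19.2]
tool_rot: [-0.001, 0.774, -0.633, 0.001]
wrist_force: [-0.7, 1.0, 6.6]
gripper_width: 27.0
```

>>> move_arm:
  steps:
    - {"tx":0,"ty":0,"tz":-0.12,"wx":0,"wy":0,"wz":0,"claw":-0.6}
    - {"tx":0.3,"ty":0,"tz":-0.12,"wx":0,"wy":0,"wz":0,"claw":-0.6}
    - {"tx":0.8,"ty":0,"tz":-0.12,"wx":0,"wy":0,"wz":0,"claw":-0.6}
    - {"tx":1.3,"ty":0,"tz":-0.12,"wx":0,"wy":0,"wz":0,"claw":-0.6}
    - {"tx":1.8,"ty":0,"tz":-0.12,"wx":0,"wy":0,"wz":0,"claw":-0.6}
    - {"tx":2.2,"ty":0,"tz":-0.12,"wx":0,"wy":0,"wz":0,"claw":-0.6}
    - {"tx":2.2,"ty":0,"tz":-0.12,"wx":0,"wy":0,"wz":0,"claw":-0.6}
    - {"tx":2.2,"ty":0,"tz":-1.0,"wx":0,"wy":0,"wz":0,"claw":-0.6}
    - {"tx":2.2,"ty":0,"tz":-1.8,"wx":0,"wy":0,"wz":0,"claw":-0.6}
    - {"tx":2.2,"ty":0,"tz":-1.8,"wx":0,"wy":0,"wz":0,"claw":-0.6}

```text
time_s: 11.38
ee_pos: [494.4, -121.2, 92.1]
tool_rot: [-0.001, 0.774, -0.633, 0.002]
wrist_force: [-0.1, 0.5, -2.6]
gripper_width: 26.7
```

Run:
```python
from h import *
# green centre ~ (588.7,-298); grip is 18 mm ahead of post centre along tool x (-90)
moveto([589,-317,110],-90)
moveto([589,-317,110],90)
```

```text
t [ 5.267 -1.349 -0.431] w [-0.028 -0.012  1.429] now [ 494.4 -121.2   92.1] yaw -78.57 q6 [-0.39 -2.16] grip 26.7 F [-0.1  0.5 -2.6] t 11.38
t [ 5.267 -1.349 -0.431] w [ 1.8000e-02 -4.2000e-02 -2.1071e+01] now [ 494.4 -121.2   92.1] yaw -78.57 q6 [-0.39 -2.16] grip 26.7 F [-0.1  0.5 -2.6] t 11.38
```

>>> move_arm:
  steps:
    - {"tx":0.8,"ty":-0.2,"tz":0,"wx":0,"wy":0,"wz":0.5,"claw":-0.6}
    - {"tx":2.0,"ty":-0.5,"tz":0,"wx":0,"wy":0,"wz":1.0,"claw":-0.6}
    - {"tx":3.2,"ty":-0.8,"tz":0,"wx":0,"wy":0,"wz":1.43,"claw":-0.6}
    - {"tx":4.4,"ty":-1.1,"tz":0,"wx":0,"wy":0,"wz":1.43,"claw":-0.6}
    - {"tx":5.27,"ty":-1.35,"tz":0,"wx":0,"wy":0,"wz":1.43,"claw":-0.6}
    - {"tx":5.27,"ty":-1.35,"tz":0.4,"wx":0,"wy":0,"wz":1.43,"claw":-0.6}
    - {"tx":5.27,"ty":-1.35,"tz":1.0,"wx":0,"wy":0,"wz":1.43,"claw":-0.6}
    - {"tx":5.27,"ty":-1.35,"tz":1.5,"wx":0,"wy":0,"wz":1.43,"claw":-0.6}
    - {"tx":5.27,"ty":-1.35,"tz":1.7,"wx":0,"wy":0,"wz":1.43,"claw":-0.6}
    - {"tx":5.27,"ty":-1.35,"tz":1.7,"wx":0,"wy":0,"wz":1.43,"claw":-0.6}

```text
time_s: 12.62
ee_pos: [586.4, -315.7, 20.8]
tool_rot: [-0.0, -0.707, 0.707, 0.001]
wrist_force: [-0.3, -0.6, -1.5]
gripper_width: 26.9
```

Run:
```python
from h import *
moveto([589,-317,17.2],-90)
```

```text
t [ 0.033 -0.066  0.089] w [ 0.016  0.012 -0.002] now [ 586.4 -315.7   20.8] yaw -90.01 q6 [-0.6  -2.18] grip 26.9 F [-0.3 -0.6 -1.5] t 12.62
```

Lower slowly in small steps, watching the force.

>>> move_arm:
  steps:
    - {"tx":0,"ty":0,"tz":0.02,"wx":0,"wy":0,"wz":0,"claw":-0.6}
    - {"tx":0,"ty":0,"tz":0.04,"wx":0,"wy":0,"wz":0,"claw":-0.6}
    - {"tx":0,"ty":0,"tz":0.06,"wx":0,"wy":0,"wz":0,"claw":-0.6}
    - {"tx":0,"ty":0,"tz":0.07,"wx":0,"wy":0,"wz":0,"claw":-0.6}
    - {"tx":0,"ty":0,"tz":0.08,"wx":0,"wy":0,"wz":0,"claw":-0.6}
    - {"tx":0,"ty":0,"tz":0.08,"wx":0,"wy":0,"wz":0,"claw":-0.6}

```text
time_s: 13.38
ee_pos: [587.3, -317.1, 18.9]
tool_rot: [-0.0, -0.707, 0.707, 0.0]
wrist_force: [0.3, -0.3, -1.1]
gripper_width: 26.9
```

>>> move_arm:
  steps:
    - {"tx":0,"ty":0,"tz":0.015,"wx":0,"wy":0,"wz":0,"claw":-0.6}
    - {"tx":0,"ty":0,"tz":0.025,"wx":0,"wy":0,"wz":0,"claw":-0.6}
    - {"tx":0,"ty":0,"tz":0.03,"wx":0,"wy":0,"wz":0,"claw":-0.6}
    - {"tx":0,"ty":0,"tz":0.03,"wx":0,"wy":0,"wz":0,"claw":-0.6}

```text
time_s: 13.88
ee_pos: [587.4, -317.1, 17.6]
tool_rot: [-0.0, -0.707, 0.707, 0.0]
wrist_force: [0.0, -0.4, -2.0]
gripper_width: 26.7
```

>>> move_arm:
  steps:
    - {"tx":0,"ty":0,"tz":0.01,"wx":0,"wy":0,"wz":0,"claw":-0.6}
    - {"tx":0,"ty":0,"tz":0.02,"wx":0,"wy":0,"wz":0,"claw":-0.6}
    - {"tx":0,"ty":0,"tz":0.03,"wx":0,"wy":0,"wz":0,"claw":-0.6}
    - {"tx":0,"ty":0,"tz":0.03,"wx":0,"wy":0,"wz":0,"claw":-0.6}

```text
time_s: 14.38
ee_pos: [587.4, -317.1, 17.2]
tool_rot: [0.0, -0.707, 0.707, -0.0]
wrist_force: [-2.0, 2.0, 5.2]
gripper_width: 26.9
```

>>> move_arm:
  steps:
    - {"tx":0,"ty":0,"tz":0,"wx":0,"wy":0,"wz":0,"claw":0.0}
    - {"tx":0,"ty":0,"tz":0,"wx":0,"wy":0,"wz":0,"claw":0.3}
    - {"tx":0,"ty":0,"tz":-0.3,"wx":0,"wy":0,"wz":0,"claw":0.5}
    - {"tx":0,"ty":0,"tz":-1.3,"wx":0,"wy":0,"wz":0,"claw":0.5}
    - {"tx":0,"ty":0,"tz":-2.5,"wx":0,"wy":0,"wz":0,"claw":0.5}
    - {"tx":-1.0,"ty":0,"tz":-3.0,"wx":0,"wy":0,"wz":-1.2,"claw":0.5}
    - {"tx":-2.4,"ty":0.1,"tz":-3.0,"wx":0,"wy":0,"wz":-2.4,"claw":0.5}
    - {"tx":-3.8,"ty":0.2,"tz":-3.0,"wx":0,"wy":0,"wz":-3.6,"claw":0.5}
    - {"tx":-5.2,"ty":0.3,"tz":-3.0,"wx":0,"wy":0,"wz":-4.8,"claw":0.5}
    - {"tx":-6.6,"ty":0.4,"tz":-3.0,"wx":0,"wy":0,"wz":-6.0,"claw":0.5}

```text
time_s: 15.62
ee_pos: [571.8, -51.5, 137.6]
tool_rot: [-0.0, 0.934, -0.356, 0.001]
wrist_force: [1.3, -0.7, -0.3]
gripper_width: 64.0
```

Run:
```python
from h import *
moveto([535,313,137],-9.7)
```

```text
t [-6.753 -6.186  0.011] w [-4.000e-03 -1.100e-02 -4.006e+00] now [571.8 -51.5 137.6] yaw -41.75 q6 [-0.22 -2.63] grip 64.0 F [ 1.3 -0.7 -0.3] t 15.62
```

>>> move_arm:
  steps:
    - {"tx":-1.0,"ty":-0.9,"tz":0,"wx":0,"wy":0,"wz":-1.2,"claw":0.5}
    - {"tx":-2.0,"ty":-1.8,"tz":0,"wx":0,"wy":0,"wz":-2.4,"claw":0.5}
    - {"tx":-3.0,"ty":-2.7,"tz":0,"wx":0,"wy":0,"wz":-3.6,"claw":0.5}
    - {"tx":-4.0,"ty":-3.6,"tz":0,"wx":0,"wy":0,"wz":-4.0,"claw":0.5}
    - {"tx":-5.0,"ty":-4.5,"tz":0,"wx":0,"wy":0,"wz":-4.0,"claw":0.5}
    - {"tx":-6.0,"ty":-5.4,"tz":0,"wx":0,"wy":0,"wz":-4.0,"claw":0.5}
    - {"tx":-6.75,"ty":-6.19,"tz":0,"wx":0,"wy":0,"wz":-4.0,"claw":0.5}
    - {"tx":-6.75,"ty":-6.19,"tz":0,"wx":0,"wy":0,"wz":-4.0,"claw":0.5}
    - {"tx":-6.75,"ty":-6.19,"tz":0,"wx":0,"wy":0,"wz":-4.0,"claw":0.5}

```text
time_s: 16.75
ee_pos: [536.9, 311.3, 136.8]
tool_rot: [0.0, 0.996, -0.088, 0.0]
wrist_force: [0.2, -0.6, -0.2]
gripper_width: 64.0
```

Run:
```python
from h import *
moveto([555,310,137],-9.7)
im,c=snap('wrist','w6');im2,c2=snap('top','t6')
u=np.array([np.cos(np.radians(-9.7)),np.sin(np.radians(-9.7))])
for s in(-65,65):print(proj(c,[*(np.array([554.75,309.8])+s*u),37]))
a=cv2.resize(im2[130:310,360:520],(427,480),interpolation=cv2.INTER_CUBIC)
b=cv2.resize(im,(480,360))
d=np.zeros((480,910,3),np.uint8);d[:,480:907]=a;d[:360,:480]=b
cv2.imwrite('pics/w6b.png',cv2.resize(d,(800,422))[:,:,::-1])
```

```text
t [ 0.451 -0.047 -0.005] w [ 0.003 -0.002 -0.043] now [536.9 311.3 136.8] yaw -10.04 q6 [ 0.41 -2.56] grip 64.0 F [ 0.2 -0.6 -0.2] t 16.75
[286.1 269.3]
[284.8  91.5]
```

View pics/w6b.png

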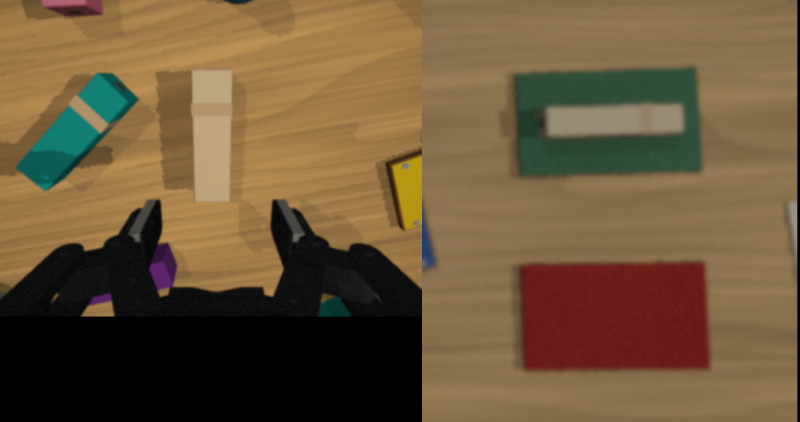

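The first post lies flat within the green tile (right panel). The wider buff post is at (212,70)–(211,201), about 3 mm left of the tool axis. Grasp it.

>>> move_arm:
  steps:
    - {"tx":0.45,"ty":-0.085,"tz":0.5,"wx":0,"wy":0,"wz":0,"claw":0.5}
    - {"tx":0.45,"ty":-0.085,"tz":1.5,"wx":0,"wy":0,"wz":0,"claw":0.5}
    - {"tx":0.45,"ty":-0.085,"tz":2.6,"wx":0,"wy":0,"wz":0,"claw":0.5}
    - {"tx":0.45,"ty":-0.085,"tz":3.2,"wx":0,"wy":0,"wz":0,"claw":0.5}
    - {"tx":0.45,"ty":-0.085,"tz":3.25,"wx":0,"wy":0,"wz":0,"claw":0.5}
    - {"tx":0.45,"ty":-0.085,"tz":3.25,"wx":0,"wy":0,"wz":0,"claw":-0.4}
    - {"tx":0.45,"ty":-0.085,"tz":3.25,"wx":0,"wy":0,"wz":0,"claw":-0.4}
    - {"tx":0.45,"ty":-0.085,"tz":3.25,"wx":0,"wy":0,"wz":0,"claw":-0.4}
    - {"tx":0.45,"ty":-0.085,"tz":3.25,"wx":0,"wy":0,"wz":0,"claw":-0.4}

```text
time_s: 17.98
ee_pos: [556.7, 312.1, 8.3]
tool_rot: [-0.0, 0.996, -0.088, 0.002]
wrist_force: [1.1, -1.0, 6.1]
gripper_width: 36.1
```

Run:
```python
from h import *
moveto([398,-296,120],-90)
```

```text
t [-1.242 15.659 -2.814] w [-0.022 -0.012  9.992] now [556.7 312.1   8.3] yaw -10.06 q6 [ 0.4  -2.57] grip 36.1 F [ 1.1 -1.   6.1] t 17.98
```

Width 36 mm: this is the swollen post. Carry it to the red tile.

>>> move_arm:
  steps:
    - {"tx":0,"ty":0,"tz":-0.7,"wx":0,"wy":0,"wz":0,"claw":-0.4}
    - {"tx":0,"ty":0,"tz":-1.8,"wx":0,"wy":0,"wz":0,"claw":-0.4}
    - {"tx":0,"ty":0.5,"tz":-2.8,"wx":0,"wy":0,"wz":1,"claw":-0.4}
    - {"tx":-0.1,"ty":1.7,"tz":-2.8,"wx":0,"wy":0,"wz":2,"claw":-0.4}
    - {"tx":-0.2,"ty":3.1,"tz":-2.8,"wx":0,"wy":0,"wz":3.2,"claw":-0.4}
    - {"tx":-0.3,"ty":4.5,"tz":-2.8,"wx":0,"wy":0,"wz":4.4,"claw":-0.4}
    - {"tx":-0.4,"ty":5.9,"tz":-2.8,"wx":0,"wy":0,"wz":5.6,"claw":-0.4}
    - {"tx":-0.5,"ty":7.3,"tz":-2.8,"wx":0,"wy":0,"wz":6.8,"claw":-0.4}
    - {"tx":-0.6,"ty":8.7,"tz":-2.8,"wx":0,"wy":0,"wz":8.0,"claw":-0.4}
    - {"tx":-0.7,"ty":9.7,"tz":-2.8,"wx":0,"wy":0,"wz":9.0,"claw":-0.4}

```text
time_s: 19.23
ee_pos: [459.2, -67.2, 118.8]
tool_rot: [-0.0, 0.752, -0.659, 0.0]
wrist_force: [0.5, 0.2, -2.3]
gripper_width: 36.3
```

Run:
```python
from h import *
moveto([398,-296,120],-90)
```

```text
t [ 5.467  2.273 -0.03 ] w [-0.003 -0.002  0.95 ] now [459.2 -67.2 118.8] yaw -82.4 q6 [-0.3  -2.01] grip 36.3 F [ 0.5  0.2 -2.3] t 19.23
```

>>> move_arm:
  steps:
    - {"tx":1.2,"ty":0.5,"tz":0,"wx":0,"wy":0,"wz":0.5,"claw":-0.4}
    - {"tx":2.5,"ty":1.0,"tz":0,"wx":0,"wy":0,"wz":0.95,"claw":-0.4}
    - {"tx":3.8,"ty":1.6,"tz":0,"wx":0,"wy":0,"wz":0.95,"claw":-0.4}
    - {"tx":4.9,"ty":2.0,"tz":0,"wx":0,"wy":0,"wz":0.95,"claw":-0.4}
    - {"tx":5.47,"ty":2.27,"tz":0,"wx":0,"wy":0,"wz":0.95,"claw":-0.4}
    - {"tx":5.47,"ty":2.27,"tz":0.6,"wx":0,"wy":0,"wz":0.95,"claw":-0.4}
    - {"tx":5.47,"ty":2.27,"tz":1.5,"wx":0,"wy":0,"wz":0.95,"claw":-0.4}
    - {"tx":5.47,"ty":2.27,"tz":2.2,"wx":0,"wy":0,"wz":0.95,"claw":-0.4}
    - {"tx":5.47,"ty":2.27,"tz":2.42,"wx":0,"wy":0,"wz":0.95,"claw":-0.4}
    - {"tx":5.47,"ty":2.27,"tz":2.42,"wx":0,"wy":0,"wz":0.95,"claw":-0.4}

```text
time_s: 20.48
ee_pos: [400.2, -294.4, 21.7]
tool_rot: [-0.0, 0.709, -0.705, -0.0]
wrist_force: [-0.5, -0.0, -1.8]
gripper_width: 36.4
```

>>> move_arm:
  steps:
    - {"tx":0,"ty":0,"tz":0.02,"wx":0,"wy":0,"wz":0,"claw":-0.4}
    - {"tx":0,"ty":0,"tz":0.03,"wx":0,"wy":0,"wz":0,"claw":-0.4}
    - {"tx":0,"ty":0,"tz":0.04,"wx":0,"wy":0,"wz":0,"claw":-0.4}
    - {"tx":0,"ty":0,"tz":0.04,"wx":0,"wy":0,"wz":0,"claw":-0.4}

```text
time_s: 20.98
ee_pos: [400.4, -294.7, 20.3]
tool_rot: [0.0, 0.709, -0.705, 0.0]
wrist_force: [-0.7, -0.3, -1.1]
gripper_width: 36.1
```

>>> move_arm:
  steps:
    - {"tx":0,"ty":0,"tz":0.02,"wx":0,"wy":0,"wz":0,"claw":-0.4}
    - {"tx":0,"ty":0,"tz":0.04,"wx":0,"wy":0,"wz":0,"claw":-0.4}
    - {"tx":0,"ty":0,"tz":0.06,"wx":0,"wy":0,"wz":0,"claw":-0.4}
    - {"tx":0,"ty":0,"tz":0.07,"wx":0,"wy":0,"wz":0,"claw":-0.4}
    - {"tx":0,"ty":0,"tz":0.07,"wx":0,"wy":0,"wz":0,"claw":-0.4}

```text
time_s: 21.6
ee_pos: [400.3, -294.5, 17.2]
tool_rot: [-0.0, 0.709, -0.705, -0.0]
wrist_force: [-0.2, -0.2, -1.3]
gripper_width: 36.3
```

>>> move_arm:
  steps:
    - {"tx":0,"ty":0,"tz":0.01,"wx":0,"wy":0,"wz":0,"claw":-0.4}
    - {"tx":0,"ty":0,"tz":0.02,"wx":0,"wy":0,"wz":0,"claw":-0.4}
    - {"tx":0,"ty":0,"tz":0.03,"wx":0,"wy":0,"wz":0,"claw":-0.4}
    - {"tx":0,"ty":0,"tz":0.03,"wx":0,"wy":0,"wz":0,"claw":-0.4}

```text
time_s: 22.1
ee_pos: [400.3, -294.6, 16.3]
tool_rot: [0.0, 0.709, -0.705, 0.0]
wrist_force: [-0.9, 1.1, 2.7]
gripper_width: 36.3
```

Contact (force changed by +4 N). Release and retreat.

>>> move_arm:
  steps:
    - {"tx":0,"ty":0,"tz":0.005,"wx":0,"wy":0,"wz":0,"claw":-0.1}
    - {"tx":0,"ty":0,"tz":0,"wx":0,"wy":0,"wz":0,"claw":0.3}
    - {"tx":0,"ty":0,"tz":0,"wx":0,"wy":0,"wz":0,"claw":0.5}
    - {"tx":0,"ty":0,"tz":-0.4,"wx":0,"wy":0,"wz":0,"claw":0.5}
    - {"tx":0,"ty":0,"tz":-1.4,"wx":0,"wy":0,"wz":0,"claw":0.5}
    - {"tx":-1,"ty":0,"tz":-2.8,"wx":0,"wy":0,"wz":0,"claw":0.5}
    - {"tx":-2.4,"ty":0,"tz":-4,"wx":0,"wy":0,"wz":0,"claw":0.5}
    - {"tx":-3.8,"ty":0,"tz":-4,"wx":0,"wy":0,"wz":0,"claw":0.5}
    - {"tx":-3.8,"ty":0,"tz":-4,"wx":0,"wy":0,"wz":0,"claw":0.5}

```text
time_s: 23.22
ee_pos: [399.1, -139.8, 177.1]
tool_rot: [-0.0, 0.711, -0.703, 0.0]
wrist_force: [0.3, -0.7, -1.2]
gripper_width: 63.9
```

Run:
```python
from h import *
s=env.sense();print(s['time_s'],s['ee_pos'],s['wrist_force'])
im,c=snap('side','s7');cv2.imwrite('pics/s7b.png',cv2.resize(im[60:400],(800,486),interpolation=cv2.INTER_CUBIC)[:,:,::-1])
```

```text
23.225 [ 399.07815459 -139.76423813  177.06074262] [ 0.28112905 -0.7283857  -1.20494279]
```

View pics/s7b.png

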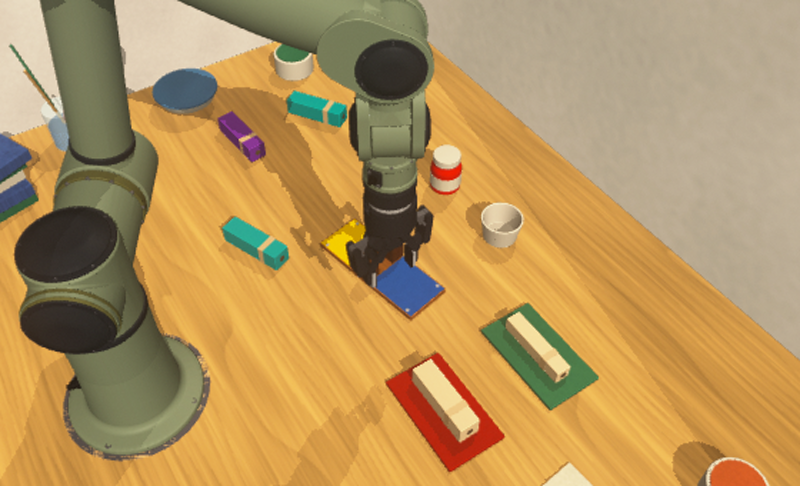

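The narrow post lies flat on green (540,347) and the wide one flat on red (445,400). The jar (446,170) and tub (502,225) stand as before, and the arm is clear of everything.

```bash
python3 -c "
from cell import env
print(env.sign_off())"
```

```text
the job is handed in; nothing more can be done
None
```

The job is done and handed in at about 23 s of the 72 s allowed.

- **Fitting post (gripper read 27 mm):** it went in over the yellow half, right through the arch and out over the blue half. I regripped it on the blue side to draw it out, with no noticeable contact force, and laid it flat on the green tile.
- **Swollen post (gripper read 36 mm):** I laid it flat on the red tile. I did not try it in the gauge; I judged it swollen from its width and because the other post passed.
- **Set-downs:** both were lowered in small steps until the wrist force showed a light touch, about 3 to 5 N, and then released.
- **Last checks:** the final side picture shows both posts flat within their tiles, the jar and tub standing as before, and the gripper touching nothing. The figurine was hidden behind the arm in that picture, so I could not confirm it there, but no move was planned near it. No check failed or disagreed.

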